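# Scoop candy from the covered topping bin

### The arm

A 6-joint arm with a two-finger parallel gripper is mounted at the origin on the work surface. World frame = base frame: x ahead of the robot, y to its left, z up, the work surface at z = 0. Lengths are in m, angles in rad, forces in N, time in s.
With the tool pointing down it reaches from about 0.425 to 0.925 m from the base axis. Payload 12.5 kg.
Tool frame: the origin (TCP) lies between the finger pads; the fingertips stand 17 mm ahead of it and the grasp point (between the pads) lies 2 mm behind it; z points along the fingers, y is the line along which they close (so a half turn about z gives the same grasp; the last joint's range is limited). The gripper opens to 85 mm and grips with 20 to 120 N. Pads are 22 mm wide; open, the fingers measure 114 mm over their backs; the gripper's body (76 mm by 85 mm) begins 54 mm behind the grasp point. The pads swing forward as they close: fully open they stand 13 mm farther back than shut.
Start: joints at [-1.227, 0.491, 1.559, -0, 1.092, -0.106], TCP at [0.272, -0.563, 0.248] pointing down, gripper open.
Joint ranges: [-3.1, 3.1], [-0.84, 2.19], [0.05, 2.79], [-1.13, 4.28], [0.06, 2.93], [-2.69, 2.69]. Speed limits (rad/s): [2.22, 2.22, 2.79, 3.14, 3.14, 3.14].

### API

Orientations are given as a rotation vector (axis times angle).
In Python, from workcell import ctrl, snapshot, camera_info gives the robot as it stands.
- The arm moves only by the shell command python3 -m handwheel 'ROWS'. ROWS is JSON, a list of rows, each a list of 3 entries, a list of its own where there are three numbers: the shift along the world's x, y, z in units of 60 mm (1.0 is 60 mm), then the turn, a rotation vector about the world's x, y, z in units of 5 degrees (1.0 is 5 degrees), then the opening, from 0 (shut) to 1 (fully open). In form: [[[x, y, z], [ax, ay, az], jaw], ...]. A call has 1 to 20 rows; each row is the pose to reach, as a shift and turn from the pose commanded when the call began; what a row does not reach only later rows make up. A row lasts 1/8 s, in which the tool goes at most 62.5 mm and 10.7 degrees, less where a joint would pass 70% of its speed; a pose out of reach is approached as far as the arm can. A call with a gripper value outside its range is refused whole. The fingers move at their own pace and stop on an object; the grip force is fixed at half the most. Time passes only in rows, so rows that repeat a pose let the fingers close. It gives the time, the measured TCP pose, the force, the opening and the grip force at its end, in the units of the state.
- ctrl.get_obs(): the state, without advancing time (a new reading comes with each control period).
- snapshot(name): name is "scene" or "side" or "wrist"; returns (picture, depth): 480x640x3 uint8, red, green, blue; 480x640 float32, m along the optical axis (not along the pixel's ray), 0 where there is no reading.
- camera_info(name): a dict with "K" (3x3 intrinsics, pixels), "rvec" (rotation vector, rad) and "tvec" (3), from world to camera coordinates, as OpenCV has them; the wrist camera has in their place "hand_eye" (4x4, takes a point from camera to tool coordinates, whose origin is the TCP and whose axes are the flange's). Camera axes: x right, y down, z forward; pixel columns grow to the right and rows downward; lengths in m; the calibration is good to about 2 mm. A picture is of the moment at which its call begins: read the wrist's pose just before it. camera_info takes no time and is no camera call.
- ctrl.job_done(): hands the job in; it is judged then, once.
The state is a dict: "time_s": time; "q": joint angles; "qvel": joint speeds; "joint_efforts": joint torques, N m; "ee_pos": TCP position; "eef_rot": TCP orientation; "wrist_force": force on the tool from outside, world axes, zero at the start; "wrist_torque": the same for the moment, N m; "width": opening from 0.0 (shut) to 1.0 (fully open); "grip_force": force on a finger pad.
Only numpy, scipy, OpenCV 4.12 (cv2) and the standard library are available. Lean on these libraries where they do the work, as an engineer would, in place of code of your own. Each camera call takes 0.05 s, during which the arm holds its last target. There are 200 camera calls.

### The job

Lift the loose lid off the slanted topping bin by its knob and set it gently, right way up, flat on the free counter. Then use the scoop to move at least two of the candy balls from the bin into the bowl, without touching candy with the fingers or spilling any, and lay the scoop back flat on the counter. Leave the bowl standing upright on the counter, and leave the cups, jar and carton where they are.

Things in the scene. Friction and masses are not known exactly. Their poses are not given: they have to be found in the camera images.
- bin: open steel bin on a dark stand, fixed; the bin is tipped 25 degrees about y, its +x side low (away from the robot at yaw 0). Origin: on the counter under the bin; z up. Bin's own axes: u down the slope = 0.906 x - 0.423 z, y across, n square to the floor = 0.423 x + 0.906 z. Highest point: near rim, about 155 mm. The candy lies in the low far corner
- bin_floor (a point): middle of the bin's flat floor surface, 50 mm straight above the bin's origin: u = n = 0 (axes as the bin body's, level). Floor from u = -80 to +52 mm, inner width 112 mm. Walls 4 mm thick, 60 mm high along n: near wall leans outward 30 degrees (rim at u = -113 mm), far wall 16 degrees (rim at u = +69 mm), side walls square to the floor
- lid: rectangular steel lid, 197 x 134 mm (x, y), about 0.3 kg, lying loose on the bin's rim, tipped 25 degrees with it. Origin: middle of the underside of its skirt; z out through the knob. Plate 8 to 12 mm above the origin; the 8 mm deep skirt, 168 x 104 mm, reaches into the bin's mouth; laid flat, it rests on the skirt
- lid_knob (a point): middle of the head of the lid's black round knob, 36 mm above the lid's origin along its z axis; head 32 mm in diameter, 24 mm high, on a neck of 20 mm diameter, 12 mm high. Axes as the lid's
- scoop: aluminium scoop, 0.15 kg, on its flat underside. Origin: middle of the pan's underside; +x to the nose, z up. Pan 65 mm long (nose edge x = +32.5 mm), 62 mm wide, floor 2 mm, back wall 36 and side walls 32 mm high (only where x < 0), open at nose and top. The handle, 18 mm wide (y), 14 mm thick, leaves the back wall at z = 20 mm and rises backward at 50 degrees for 125 mm
- scoop_grip (a point): point on the handle's axis 90 mm up along it from the back wall (35 mm short of its end): at x = -90.4, z = 88.9 mm of the scoop. Axes as the scoop's
- bowl: white ceramic bowl, loose, 136 mm across the rim, 60 mm high, 0.3 kg. Origin: centre of the underside
- ball0: one of five alike brown candy balls, 26 mm in diameter, 12 g, smooth and hard, loose in the bin; they roll freely. Origin: the centre
- ball1: one of five alike brown candy balls, 26 mm in diameter, 12 g, smooth and hard, loose in the bin; they roll freely. Origin: the centre
- ball2: one of five alike brown candy balls, 26 mm in diameter, 12 g, smooth and hard, loose in the bin; they roll freely. Origin: the centre
- ball3: one of five alike brown candy balls, 26 mm in diameter, 12 g, smooth and hard, loose in the bin; they roll freely. Origin: the centre
- ball4: one of five alike brown candy balls, 26 mm in diameter, 12 g, smooth and hard, loose in the bin; they roll freely. Origin: the centre
- cups: stack of white paper cups, 82 mm wide at the top, 105 mm high. Origin: centre of the underside. Bystander
- jar: jar with cap, 72 mm in diameter, 110 mm high. Origin: centre of the underside. Bystander
- carton: small cardboard carton, 70 x 140 x 80 mm (x, y, z). Origin: centre of the underside. Bystander

How it is judged:
On the way, in this order (a step that is already met when the one before it is completed fails the run):
1. the lid lies flat, right way up, on the counter, let go (height (world z) of lid below 0.01 m and angle between lid's own z axis and vertical below 0.08 rad and linear speed of lid below 0.02 m/s and contact force between the fingers and lid below 0.1 N), for 0.2 s.
2. at least two balls are in the bowl ((((horizontal distance between ball1 and bowl below 0.062 m and height (world z) of ball1 between 0.0155 and 0.075 m) and (horizontal distance between ball0 and bowl below 0.062 m and height (world z) of ball0 between 0.0155 and 0.075 m)) or ((horizontal distance between ball2 and bowl below 0.062 m and height (world z) of ball2 between 0.0155 and 0.075 m) and (horizontal distance between ball0 and bowl below 0.062 m and height (world z) of ball0 between 0.0155 and 0.075 m)) or ((horizontal distance between ball2 and bowl below 0.062 m and height (world z) of ball2 between 0.0155 and 0.075 m) and (horizontal distance between ball1 and bowl below 0.062 m and height (world z) of ball1 between 0.0155 and 0.075 m)) or ((horizontal distance between ball3 and bowl below 0.062 m and height (world z) of ball3 between 0.0155 and 0.075 m) and (horizontal distance between ball0 and bowl below 0.062 m and height (world z) of ball0 between 0.0155 and 0.075 m)) or ((horizontal distance between ball3 and bowl below 0.062 m and height (world z) of ball3 between 0.0155 and 0.075 m) and (horizontal distance between ball1 and bowl below 0.062 m and height (world z) of ball1 between 0.0155 and 0.075 m)) or ((horizontal distance between ball3 and bowl below 0.062 m and height (world z) of ball3 between 0.0155 and 0.075 m) and (horizontal distance between ball2 and bowl below 0.062 m and height (world z) of ball2 between 0.0155 and 0.075 m)) or ((horizontal distance between ball4 and bowl below 0.062 m and height (world z) of ball4 between 0.0155 and 0.075 m) and (horizontal distance between ball0 and bowl below 0.062 m and height (world z) of ball0 between 0.0155 and 0.075 m)) or ((horizontal distance between ball4 and bowl below 0.062 m and height (world z) of ball4 between 0.0155 and 0.075 m) and (horizontal distance between ball1 and bowl below 0.062 m and height (world z) of ball1 between 0.0155 and 0.075 m)) or ((horizontal distance between ball4 and bowl below 0.062 m and height (world z) of ball4 between 0.0155 and 0.075 m) and (horizontal distance between ball2 and bowl below 0.062 m and height (world z) of ball2 between 0.0155 and 0.075 m)) or ((horizontal distance between ball4 and bowl below 0.062 m and height (world z) of ball4 between 0.0155 and 0.075 m) and (horizontal distance between ball3 and bowl below 0.062 m and height (world z) of ball3 between 0.0155 and 0.075 m)))), for 0.2 s.
At the end, for the whole second after the job is handed in: Lid flat on the counter, right way up (0.08 rad), origin below 10 mm; scoop on its underside (0.1 rad, below 10 mm); both at rest; bowl upright on the counter (0.1 rad); two or more balls in the bowl (within 62 mm of its axis, 15.5 to 75 mm high), every other ball in bowl or bin (height (world z) of each of lid, scoop, bowl below 0.01 m and angle between lid's own z axis and vertical below 0.08 rad and linear speed of each of lid, scoop below 0.02 m/s and angle between each of scoop, bowl's own z axis and vertical below 0.1 rad and (((horizontal distance between ball1 and bowl below 0.062 m and height (world z) of ball1 between 0.0155 and 0.075 m) and (horizontal distance between ball0 and bowl below 0.062 m and height (world z) of ball0 between 0.0155 and 0.075 m)) or ((horizontal distance between ball2 and bowl below 0.062 m and height (world z) of ball2 between 0.0155 and 0.075 m) and (horizontal distance between ball0 and bowl below 0.062 m and height (world z) of ball0 between 0.0155 and 0.075 m)) or ((horizontal distance between ball2 and bowl below 0.062 m and height (world z) of ball2 between 0.0155 and 0.075 m) and (horizontal distance between ball1 and bowl below 0.062 m and height (world z) of ball1 between 0.0155 and 0.075 m)) or ((horizontal distance between ball3 and bowl below 0.062 m and height (world z) of ball3 between 0.0155 and 0.075 m) and (horizontal distance between ball0 and bowl below 0.062 m and height (world z) of ball0 between 0.0155 and 0.075 m)) or ((horizontal distance between ball3 and bowl below 0.062 m and height (world z) of ball3 between 0.0155 and 0.075 m) and (horizontal distance between ball1 and bowl below 0.062 m and height (world z) of ball1 between 0.0155 and 0.075 m)) or ((horizontal distance between ball3 and bowl below 0.062 m and height (world z) of ball3 between 0.0155 and 0.075 m) and (horizontal distance between ball2 and bowl below 0.062 m and height (world z) of ball2 between 0.0155 and 0.075 m)) or ((horizontal distance between ball4 and bowl below 0.062 m and height (world z) of ball4 between 0.0155 and 0.075 m) and (horizontal distance between ball0 and bowl below 0.062 m and height (world z) of ball0 between 0.0155 and 0.075 m)) or ((horizontal distance between ball4 and bowl below 0.062 m and height (world z) of ball4 between 0.0155 and 0.075 m) and (horizontal distance between ball1 and bowl below 0.062 m and height (world z) of ball1 between 0.0155 and 0.075 m)) or ((horizontal distance between ball4 and bowl below 0.062 m and height (world z) of ball4 between 0.0155 and 0.075 m) and (horizontal distance between ball2 and bowl below 0.062 m and height (world z) of ball2 between 0.0155 and 0.075 m)) or ((horizontal distance between ball4 and bowl below 0.062 m and height (world z) of ball4 between 0.0155 and 0.075 m) and (horizontal distance between ball3 and bowl below 0.062 m and height (world z) of ball3 between 0.0155 and 0.075 m))) and ((horizontal distance between ball0 and bowl below 0.062 m and height (world z) of ball0 between 0.0155 and 0.075 m) or (x of ball0 in the frame of bin between -0.1 and 0.11 m and y of ball0 in the frame of bin between -0.07 and 0.07 m and z of ball0 in the frame of bin above 0.03 m)) and ((horizontal distance between ball1 and bowl below 0.062 m and height (world z) of ball1 between 0.0155 and 0.075 m) or (x of ball1 in the frame of bin between -0.1 and 0.11 m and y of ball1 in the frame of bin between -0.07 and 0.07 m and z of ball1 in the frame of bin above 0.03 m)) and ((horizontal distance between ball2 and bowl below 0.062 m and height (world z) of ball2 between 0.0155 and 0.075 m) or (x of ball2 in the frame of bin between -0.1 and 0.11 m and y of ball2 in the frame of bin between -0.07 and 0.07 m and z of ball2 in the frame of bin above 0.03 m)) and ((horizontal distance between ball3 and bowl below 0.062 m and height (world z) of ball3 between 0.0155 and 0.075 m) or (x of ball3 in the frame of bin between -0.1 and 0.11 m and y of ball3 in the frame of bin between -0.07 and 0.07 m and z of ball3 in the frame of bin above 0.03 m)) and ((horizontal distance between ball4 and bowl below 0.062 m and height (world z) of ball4 between 0.0155 and 0.075 m) or (x of ball4 in the frame of bin between -0.1 and 0.11 m and y of ball4 in the frame of bin between -0.07 and 0.07 m and z of ball4 in the frame of bin above 0.03 m))); the robot touches nothing.
It fails at once if the cups is pushed more than 20 mm or tipped (distance of cups from where it was at the start of the episode above 0.02 m or angle between cups's own z axis and vertical above 0.3 rad).
It fails at once if the jar is pushed more than 20 mm or tipped (distance of jar from where it was at the start of the episode above 0.02 m or angle between jar's own z axis and vertical above 0.3 rad).
It fails at once if the carton is pushed more than 20 mm or tipped (distance of carton from where it was at the start of the episode above 0.02 m or angle between carton's own z axis and vertical above 0.3 rad).
It fails at once if the fingers touch a candy ball (contact force between the fingers and ball0 above 0.3 N or contact force between the fingers and ball1 above 0.3 N or contact force between the fingers and ball2 above 0.3 N or contact force between the fingers and ball3 above 0.3 N or contact force between the fingers and ball4 above 0.3 N).
It fails at once if the lid is dropped or slammed onto the counter (reaches it at over 0.4 m/s) (height (world z) of lid below 0.015 m and linear speed of lid above 0.4 m/s).
It also fails if it takes over 72 s, if anything falls off the work surface, if the arm or the gripper's body presses on something with over 40 N, if the wrist force passes 120 N, or if a joint passes its speed limit or range.

## Working session

There is one attempt and no reset: what is moved stays moved. The work goes in short steps, Python scripts to look and compute and a shell command to move; the robot and the scene stay as the last step left them, time stands still between calls to the robot, and variables do not carry over. Pictures are saved under pics/ and viewed, at most 10 in all, crops included, and the job is handed in when it is done.

```bash
ls; mkdir -p pics
cat > h.py <<'E'
import numpy as np, cv2
from scipy.spatial.transform import Rotation as R
from workcell import ctrl, snapshot, camera_info
np.set_printoptions(precision=4,suppress=True)
def cloud(name):
    o=ctrl.get_obs(); im,d=snapshot(name); c=camera_info(name); K=np.array(c["K"])
    v,u=np.mgrid[0:480,0:640]
    p=np.dstack([(u-K[0,2])/K[0,0]*d,(v-K[1,2])/K[1,1]*d,d]).astype(float)
    if "rvec" in c:
        Rm=R.from_rotvec(np.ravel(c["rvec"])).as_matrix(); w=(p-np.ravel(c["tvec"]))@Rm
    else:
        H=np.array(c["hand_eye"]); t=p@H[:3,:3].T+H[:3,3]
        w=t@R.from_rotvec(o["eef_rot"]).as_matrix().T+np.array(o["ee_pos"])
    w[d==0]=np.nan
    return im,w
def save(im,n): cv2.imwrite("pics/"+n,im[:,:,::-1])
E
python3 - <<'E'
from h import *
a,w=cloud("scene"); save(a,"scene.png"); np.save("scene.npy",w)
a,w=cloud("side"); save(a,"side.png"); np.save("side.npy",w)
for n in("scene","side"):
    c=camera_info(n); Rm=R.from_rotvec(np.ravel(c["rvec"])).as_matrix(); print(n,-Rm.T@np.ravel(c["tvec"]),Rm[2])
print(ctrl.get_obs()); print(camera_info("wrist"))
E
```

```text
pics
scene [ 1.2427 -0.8407  0.7654] [-0.5586  0.6183 -0.5529]
side [0.2872 0.7114 1.0053] [ 0.2451 -0.6572 -0.7127]
{'time_s': 0.1, 'q': array([-1.2266,  0.4915,  1.5594,  0.    ,  1.0917, -0.1056]), 'qvel': array([-0.0012, -0.0004, -0.0004, -0.0018, -0.0014,  0.0002]), 'joint_efforts': array([  0.0028, -61.9448, -26.2024,  -0.0001,   0.0029,   0.    ]), 'ee_pos': array([ 0.2717, -0.5626,  0.2478]), 'eef_rot': array([-3.0615, -0.7004,  0.0001]), 'wrist_force': array([-0.703 ,  0.148 , -0.1036]), 'wrist_torque': array([ 0.0075,  0.005 , -0.0115]), 'grip_force': 0.0, 'width': 0.9973854312266788}
{'K': array([[376.564 ,   0.    , 321.2497],
       [  0.    , 376.564 , 242.7067],
       [  0.    ,   0.    ,   1.    ]]), 'hand_eye': array([[ 0.0006, -0.9519, -0.3064,  0.0799],
       [ 1.    ,  0.0006,  0.    , -0.0003],
       [ 0.0002, -0.3064,  0.9519, -0.1262],
       [ 0.    ,  0.    ,  0.    ,  1.    ]])}
```

View pics/scene.png

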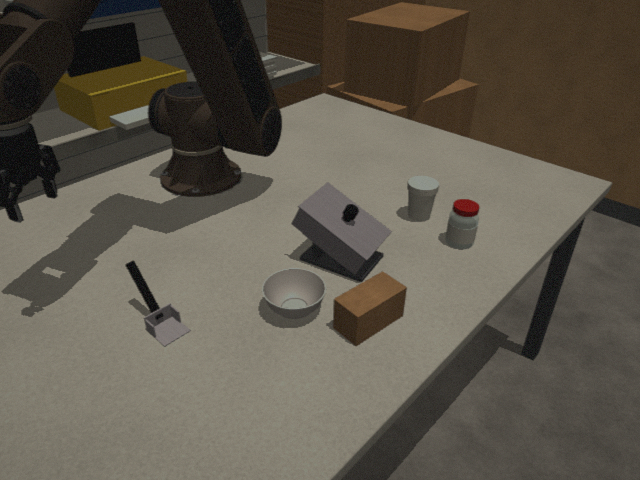

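View pics/side.png

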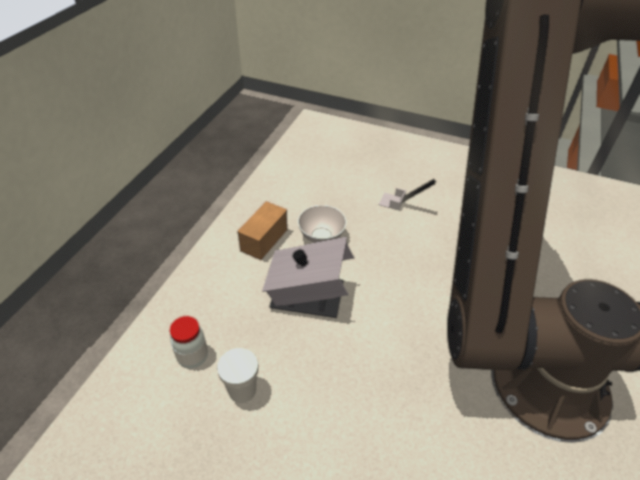

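The scene camera shows the lid with its knob at about (350,212), the bowl at (294,293), the scoop pan at (167,326) with its handle end at (131,264), and the carton at (370,307), cups at (422,198) and jar at (462,224). I'll measure these from the depth images.

Run:
```python
from h import *
P=[];I=[]
for n in("scene","side"):
    w=np.load(n+".npy"); im=cv2.imread(f"pics/{n}.png")[:,:,::-1]
    P.append(w);I.append(im)
def rep(name,mask,w):
    p=w[mask]; print(name,len(p),"med",np.median(p,0),"min",np.percentile(p,1,axis=0),"max",np.percentile(p,99,axis=0)); return p
for k,(w,im) in enumerate(zip(P,I)):
    print("CAM",k); ok=np.isfinite(w[...,2])
    x,y,z=w[...,0],w[...,1],w[...,2]; s=im.astype(int).sum(2)
    v,u=np.mgrid[0:480,0:640]
    B={0:dict(lid=(290,180,395,245),bowl=(258,268,330,322),scoop=(122,258,195,348),carton=(330,272,410,342),cups=(404,174,442,224),jar=(444,198,482,250)),
       1:dict(lid=(260,235,350,295),bowl=(296,206,350,245),scoop=(375,176,440,212),carton=(235,200,290,260),cups=(216,346,262,402),jar=(168,314,210,368))}[k]
    for nme,(a,b,c,d) in B.items():
        m=ok&(u>=a)&(u<c)&(v>=b)&(v<d)&(z>0.008)&(x>0.2)&(x<1.1)
        if nme=="lid":
            q=w[m&(z>.06)]
            best=None;rng=np.random.default_rng(0)
            for _ in range(400):
                t=q[rng.choice(len(q),3)];nn=np.cross(t[1]-t[0],t[2]-t[0]);nn/=np.linalg.norm(nn)+1e-9
                if abs(nn[2])<.8: continue
                inl=abs((q-t[0])@nn)<.002
                if best is None or inl.sum()>best.sum():best=inl
            L=q[best];c0=L.mean(0);nn=np.linalg.svd(L-c0)[2][2];nn*=np.sign(nn[2])
            print("lid normal",nn,"tilt",np.degrees(np.arccos(nn[2])),"yaw",np.degrees(np.arctan2(nn[1],nn[0])),len(L))
            uu=np.array([nn[0],nn[1],0]);uu/=np.linalg.norm(uu);uu=uu*nn[2]-np.array([0,0,1])*np.hypot(nn[0],nn[1]);yy=np.cross(nn,uu)
            a1=np.c_[L@uu,L@yy]; r=cv2.minAreaRect(a1.astype(np.float32));print("rect",r)
            cc=r[0][0]*uu+r[0][1]*yy+(c0@nn)*nn; print("lid plate top center",cc,"origin",cc-.012*nn)
            h=(q-c0)@nn; kn=q[(h>.010)&(h<.06)]; print("knob pts",len(kn),np.median(kn,0),"hmax",h.max(), "uy", np.percentile(kn@uu-cc@uu,[2,98]),np.percentile(kn@yy-cc@yy,[2,98]))
        elif nme=="scoop":
            p=rep(nme,m,w); dk=p[(p[:,2]>.05)]; 
            # handle
            print("handle"); c0=dk.mean(0);d=np.linalg.svd(dk-c0)[2][0];d*=np.sign(d[2]);print(c0,d,"yaw nose",np.degrees(np.arctan2(-d[1],-d[0])),"elev",np.degrees(np.arcsin(d[2])),"top",dk[np.argmax(dk[:,2])])
            lo=w[ok&(u>=a)&(u<c)&(v>=b)&(v<d.size*0+ B['scoop'][3])&(z>.006)&(z<.04)]
            print(cv2.minAreaRect((lo[:,:2]*1000).astype(np.float32)))
        elif nme=="bowl":
            p=rep(nme,m,w); t=p[p[:,2]>.05]; print("rim",(t.min(0)+t.max(0))/2,t.min(0),t.max(0))
        else:
            p=rep(nme,m,w)
```

```text
CAM 0
lid normal [0.4096 0.0884 0.908 ] tilt 24.7739737752634 yaw 12.172610313226734 2187
rect ((0.4786800742149353, -0.1545897275209427), (0.13999810814857483, 0.19601015746593475), 89.20559692382812)
lid plate top center [ 0.6004 -0.0286  0.1163] origin [ 0.5955 -0.0297  0.1054]
knob pts 189 [ 0.6155 -0.0328  0.1445] hmax 0.03851157349003727 uy [-0.0134  0.0152] [-0.0155  0.014 ]
bowl 2270 med [ 0.6155 -0.2174  0.0376] min [ 0.5724 -0.3022  0.0086] max [ 0.7013 -0.174   0.0606]
rim [ 0.6363 -0.2365  0.0566] [ 0.5675 -0.3051  0.05  ] [ 0.705  -0.1679  0.0631]
scoop 990 med [ 0.4505 -0.46    0.0413] min [ 0.3865 -0.4907  0.0083] max [ 0.4946 -0.4291  0.1165]
handle
[ 0.4146 -0.4598  0.0838] [-0.6489  0.0112  0.7608] yaw nose -0.9899885902483913 elev 49.536141855274074 top [ 0.3893 -0.46    0.1191]
((469.6850280761719, -459.0829162597656), (64.81233978271484, 54.236083984375), 87.95803833007812)
carton 3494 med [ 0.7926 -0.1802  0.0714] min [ 0.6644 -0.2345  0.0089] max [ 0.8206 -0.061   0.0816]
cups 1105 med [0.6337 0.2437 0.0819] min [0.5873 0.2262 0.0098] max [0.6616 0.3016 0.107 ]
[... 589 characters left out ...]
35 -0.1954  0.1055] [ 0.5215 -0.3084  0.05  ] [ 0.7054 -0.0823  0.161 ]
scoop 401 med [ 0.4522 -0.4519  0.0394] min [ 0.3823 -0.4939  0.0084] max [ 0.5024 -0.425   0.1195]
handle
[ 0.4114 -0.4536  0.087 ] [-0.653   0.0037  0.7573] yaw nose -0.32827769178291566 elev 49.228444328932355 top [ 0.3892 -0.4459  0.1224]
((458.8697814941406, -514.1998291015625), (172.28106689453125, 149.1369171142578), 30.301349639892578)
carton 2055 med [ 0.7619 -0.1302  0.0784] min [ 0.6586 -0.2267  0.0095] max [ 0.8189 -0.0446  0.0949]
cups 1721 med [0.6143 0.2793 0.1044] min [0.5828 0.2311 0.012 ] max [0.6594 0.308  0.109 ]
jar 1533 med [0.7539 0.2471 0.0872] min [0.7318 0.2045 0.0102] max [0.7955 0.2687 0.1138]
```

```bash
cat >> h.py <<'E'
def frame(z,y):  # rotation from tool z and approximate tool y
    z=np.array(z,float);z/=np.linalg.norm(z);y=np.array(y,float);y-=z*(y@z);y/=np.linalg.norm(y)
    return np.c_[np.cross(y,z),y,z]
def go(pos,Rt=None,o=None):
    o=o or ctrl.get_obs();R0=R.from_rotvec(o["eef_rot"])
    r=np.zeros(3) if Rt is None else (R.from_matrix(Rt)*R0.inv()).as_rotvec()
    print("shift/60mm",(np.array(pos)-o["ee_pos"])/.06,"turn/5deg",np.degrees(r)/5)
E
python3 - <<'E'
from h import *
o=ctrl.get_obs();print(R.from_rotvec(o["eef_rot"]).as_matrix())
th=np.radians(11.8)
n=np.array([.423*np.cos(th),.423*np.sin(th),.906]); y=np.array([-np.sin(th),np.cos(th),0])
lo=np.array([.5955,-.0297,.1054])
for s in(1,-1):
    T=frame(-n,s*y); go(lo+n*.10,T)
print("final extra",-n*.062/.06)
E
```

```text
[[ 0.9005  0.4348 -0.0003]
 [ 0.4348 -0.9005  0.001 ]
 [ 0.0001 -0.001  -1.    ]]
shift/60mm [ 6.0863  9.0264 -0.863 ] turn/5deg [ 6.8763  2.3219 32.4684]
shift/60mm [ 6.0863  9.0264 -0.863 ] turn/5deg [-1.627   4.7484 -2.7474]
final extra [-0.4279 -0.0894 -0.9362]
```

```bash
python3 -m handwheel '[[[1,1.5,0.2],[0,0.5,0],1],[[2,3,0.3],[-0.5,1.5,-0.7],1],[[3,4.5,0.3],[-0.8,2.5,-1.4],1],[[4,6,0.3],[-1.2,3.5,-2],1],[[5,7.5,0.2],[-1.5,4.3,-2.5],1],[[6.1,9.03,-0.1],[-1.63,4.75,-2.75],1],[[6.1,9.03,-0.1],[-1.63,4.75,-2.75],1],[[6.1,9.03,-0.1],[-1.63,4.75,-2.75],1],[[6.1,9.03,-0.1],[-1.63,4.75,-2.75],1],[[6.1,9.03,-0.1],[-1.63,4.75,-2.75],1],[[6.1,9.03,-0.4],[-1.63,4.75,-2.75],1],[[6.09,9.03,-0.86],[-1.63,4.75,-2.75],1],[[6.09,9.03,-0.86],[-1.63,4.75,-2.75],1],[[6.09,9.03,-0.86],[-1.63,4.75,-2.75],1]]'
python3 - <<'E'
from h import *
a,w=cloud("wrist"); save(a,"w1.png"); np.save("w1.npy",w)
th=np.radians(11.8)
n=np.array([.423*np.cos(th),.423*np.sin(th),.906]); y=np.array([-np.sin(th),np.cos(th),0])
lo=np.array([.5955,-.0297,.1054])
q=w[np.isfinite(w[...,2])]; h=(q-lo)@n; u=np.cross(y,n)
m=(h>.025)&(h<.055)&(np.linalg.norm(q-lo-n*.036,axis=1)<.035); k=q[m]
print(len(k),"u,y of knob rel lid est",np.percentile((k-lo)@u,[2,98]),np.percentile((k-lo)@y,[2,98]),"top h",np.percentile(h[m],95))
go(lo+n*.038,frame(-n,-y))
E
```

```text
time_s: 1.85
ee_pos: [0.6373, -0.0214, 0.1976]
eef_rot: [3.007, 0.31, -0.667]
wrist_force: [0.9, 0.8, 0.1]
width: 1.003
grip_force: 0.0
3201 u,y of knob rel lid est [-0.0115  0.017 ] [-0.0112  0.0168] top h 0.05072354561404125
shift/60mm [-0.4364 -0.0817 -0.9686] turn/5deg [0.0166 0.0151 0.0044]
```

View pics/w1.png

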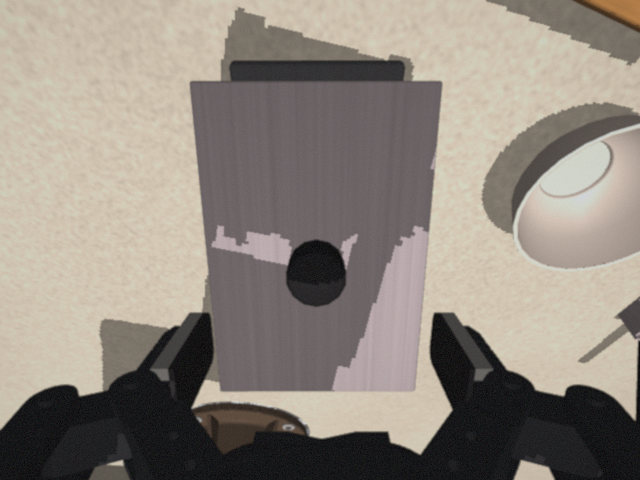

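The wrist view is centred on the lid, with the knob at (316,272) between the open fingers. It sits about 3 mm from my estimate, so I'll correct for that and grasp.

```bash
python3 -m handwheel '[[[-0.13,0,-0.3],[0,0,0],1],[[-0.26,-0.01,-0.6],[0,0,0],1],[[-0.38,-0.03,-0.94],[0,0,0],1],[[-0.38,-0.03,-0.94],[0,0,0],1],[[-0.38,-0.03,-0.94],[0,0,0],0],[[-0.38,-0.03,-0.94],[0,0,0],0],[[-0.38,-0.03,-0.94],[0,0,0],0],[[-0.38,-0.03,-0.94],[0,0,0],0],[[-0.38,-0.03,-0.94],[0,0,0],0],[[-0.38,-0.03,-0.94],[0,0,0],0]]'
```

```text
time_s: 3.15
ee_pos: [0.6149, -0.0229, 0.1411]
eef_rot: [3.007, 0.311, -0.665]
wrist_force: [3.6, -0.6, 5.8]
width: 0.356
grip_force: 59.3
```

```bash
python3 -m handwheel '[[[0.1,0.02,0.25],[0,0,0],0],[[0.3,0.06,0.7],[0,0,0],0],[[0.5,0.1,1.2],[0,0,0],0],[[0.6,0.1,1.7],[0,0,0],0],[[0.6,0.2,2.1],[0.1,-0.5,0],0],[[0.3,0.5,2.2],[0.2,-1,0],0],[[-0.3,1.1,2.2],[0.4,-2,0],0],[[-1,1.8,2.2],[0.6,-3,0],0],[[-1.8,2.6,2.1],[0.8,-4,0],0],[[-2.6,3.3,2],[1,-4.9,0],0],[[-3.1,3.7,1.8],[1.02,-4.9,0],0],[[-3.2,3.75,1.5],[1.02,-4.9,0],0],[[-3.2,3.75,1],[1.02,-4.9,0],0],[[-3.2,3.75,0.5],[1.02,-4.9,0],0],[[-3.2,3.75,0],[1.02,-4.9,0],0],[[-3.2,3.75,-0.5],[1.02,-4.9,0],0],[[-3.2,3.75,-0.9],[1.02,-4.9,0],0],[[-3.2,3.75,-1.2],[1.02,-4.9,0],0],[[-3.2,3.75,-1.3],[1.02,-4.9,0],0],[[-3.2,3.75,-1.3],[1.02,-4.9,0],0]]'
python3 - <<'E'
from h import *
o=ctrl.get_obs();print(R.from_rotvec(o["eef_rot"]).as_matrix()[:,2],o["width"],o["wrist_force"])
a,w=cloud("side"); save(a,"s2.png")
v,u=np.mgrid[0:480,0:640]
q=w[np.isfinite(w[...,2])]
q=q[(abs(q[:,0]-.42)<.1)&(abs(q[:,1]-.2)<.07)&(q[:,2]<.11)&(q[:,2]>.015)]
A=np.c_[q[:,:2]-[.42,.2],np.ones(len(q))]
m=np.ones(len(q),bool)
for _ in range(10):
    c=np.linalg.lstsq(A[m],q[m,2],rcond=None)[0]; m=abs(A@c-q[:,2])<.006 if _<5 else abs(A@c-q[:,2])<.003
print(len(q),m.sum(),c)
E
```

```text
time_s: 5.65
ee_pos: [0.4223, 0.2022, 0.0628]
eef_rot: [3.124, 0.322, 0.0]
wrist_force: [-0.6, -0.1, -1.9]
width: 0.353
grip_force: 59.9
[ 0.0004 -0.0013 -1.    ] 0.352601005428571 [-0.6126 -0.0777 -1.9127]
4538 4019 [0.     0.0014 0.0352]
```

View pics/s2.png

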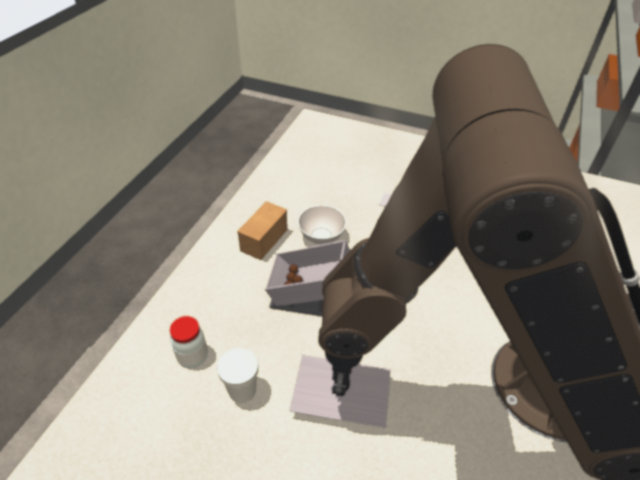

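The lid is held level at (340,390), with its plate 35 mm up, so it needs to come down 23 mm. The balls are visible in the bin's far corner at about (293,274).

```bash
python3 -m handwheel '[[[0,0,-0.15],[0,0,0],0],[[0,0,-0.25],[0,0,0],0],[[0,0,-0.32],[0,0,0],0],[[0,0,-0.37],[0,0,0],0],[[0,0,-0.39],[0,0,0],0],[[0,0,-0.39],[0,0,0],0]]'
```

```text
time_s: 6.45
ee_pos: [0.4223, 0.2022, 0.04]
eef_rot: [3.124, 0.322, 0.001]
wrist_force: [-3.5, -2.4, 19.1]
width: 0.35
grip_force: 62.3
```

```bash
python3 -m handwheel '[[[0,0,0.02],[0,0,0],0.7],[[0,0,0.02],[0,0,0],0.9],[[0,0,0.02],[0,0,0],1],[[0,0,0.02],[0,0,0],1],[[0,0,0.02],[0,0,0],1],[[0,0,0.6],[0,0,0],1],[[0,0,1.5],[0,0,0],1],[[0.8,-0.8,3],[0,0,0],1],[[1.6,-1.8,4],[0,0,0],1],[[2,-2.8,4],[0,0,0],1],[[2,-3.5,4],[0,0,0],1],[[2,-3.8,4],[0,0,0],1],[[2,-3.8,4],[0,0,0],1],[[2,-3.8,4],[0,0,0],1],[[2,-3.8,4],[0,0,0],1]]'
python3 - <<'E'
from h import *
a,w=cloud("wrist"); save(a,"w3.png"); np.save("w3.npy",w)
a2,w2=cloud("side"); np.save("s3.npy",w2);
q=w2[np.isfinite(w2[...,2])];q=q[(abs(q[:,0]-.42)<.08)&(abs(q[:,1]-.2)<.05)];print("lid z",np.median(q[:,2]))
E
```

```text
time_s: 8.32
ee_pos: [0.5419, -0.0246, 0.2786]
eef_rot: [3.124, 0.325, -0.002]
wrist_force: [-0.4, 0.3, -0.4]
width: 0.998
grip_force: 0.0
lid z 0.012710216116044847
```

View pics/w3.png

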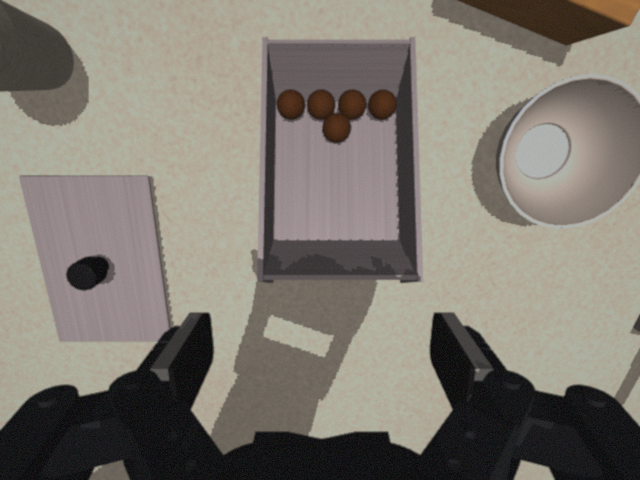

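The wrist view shows four balls in a row at the far wall, at about (290..382,104), and one behind them at (337,128). The lid lies flat at (95,265). Next I'll fit the bin and ball poses.

Run:
```python
from h import *
import json
w=np.load("w3.npy"); im=cv2.imread("pics/w3.png")
v,u=np.mgrid[0:480,0:640]
m=(u>285)&(u<390)&(v>150)&(v<232)&np.isfinite(w[...,2])
q=w[m]; c=q.mean(0); n=np.linalg.svd(q-c)[2][2]; n*=np.sign(n[2])
print("n",n,"tilt",np.degrees(np.arccos(n[2])),"yaw",np.degrees(np.arctan2(n[1],n[0])),"rms",(abs((q-c)@n)).mean())
# rim edges: side rims yaw
th=np.arctan2(n[1],n[0])
for sc in range(3):
    U=np.array([np.cos(th)*n[2],np.sin(th)*n[2],-np.hypot(n[0],n[1])]);Y=np.cross(n,U)
    A=np.stack([(w-c)@U,(w-c)@Y,(w-c)@n],-1); 
    ok=np.isfinite(A[...,2])&(u>255)&(u<425)&(v>30)&(v<290)
    rim=ok&(abs(A[...,2]-.060)<.004)
    r=A[rim]
    L=r[(r[:,1]>.03)&(abs(r[:,0]+0.0)<.07)];Rr=r[(r[:,1]<-.03)&(abs(r[:,0])<.07)]
    s1=np.polyfit(L[:,0],L[:,1],1);s2=np.polyfit(Rr[:,0],Rr[:,1],1)
    print("rim sides",len(L),len(Rr),s1,s2); th+=np.mean([s1[0],s2[0]])
mid=(np.median(L[:,1])+np.median(Rr[:,1]))/2
r=A[rim&(abs(A[...,1]-mid)<.05)]
print("rim u near",np.percentile(r[r[:,0]<-.05][:,0],[5,50,95]),"far",np.percentile(r[r[:,0]>.05][:,0],[5,50,95]))
f=A[ok&(abs(A[...,2])<.002)&(abs(A[...,1]-mid)<.05)];print("floor u",np.percentile(f[:,0],[.5,99.5]))
print("th",np.degrees(th),"mid y",mid,"c",c)
hsv=cv2.cvtColor(im,cv2.COLOR_BGR2HSV)
for (bu,bv) in[(290,104),(321,104),(352,104),(382,104),(337,128)]:
    b=A[(np.hypot(u-bu,v-bv)<9)&ok]; 
    # sphere fit r=13mm
    from scipy.optimize import least_squares
    s=least_squares(lambda p:np.linalg.norm(b-p,axis=1)-.013,np.median(b,0)-[0,0,.01],loss="soft_l1",f_scale=.001).x; print("ball",s)
np.savez("bin.npz",c=c,th=th,n=n)
```

```text
n [0.4137 0.0864 0.9063] tilt 24.998523077182774 yaw 11.802830272481884 rms 0.0005718498612063367
rim sides 1107 1203 [0.0006 0.059 ] [ 0.0009 -0.0563]
rim sides 1106 1205 [-0.0001  0.059 ] [ 0.0002 -0.0563]
rim sides 1106 1205 [-0.0001  0.059 ] [ 0.0001 -0.0563]
rim u near [-0.0813 -0.0791 -0.0769] far [0.1018 0.1034 0.1068]
floor u [-0.0442  0.1558]
th 11.84952000289961 mid y 0.0013738067090473538 c [ 0.5641 -0.0346  0.0651]
ball [0.0765 0.0422 0.0129]
ball [0.0765 0.0152 0.013 ]
ball [ 0.0764 -0.0127  0.0129]
ball [ 0.0762 -0.0395  0.0128]
ball [0.0544 0.0013 0.0128]
```

```bash
python3 -m handwheel '[[[0,0,0],[0,0,-1],1],[[-0.3,-1,0],[0,0,-2],1],[[-0.6,-2,0],[0,0,-2.4],1],[[-1,-3,0],[0,0,-2.4],1],[[-1.5,-4,0],[0,0,-2.4],1],[[-2,-5,0],[0,0,-2.4],1],[[-2.4,-6,0],[0,0,-2.4],1],[[-2.4,-7.2,-0.5],[0,0,-2.4],1],[[-2.4,-7.2,-1],[0,0,-2.4],1],[[-2.4,-7.2,-1],[0,0,-2.4],1],[[-2.4,-7.2,-1],[0,0,-2.4],1]]'
python3 - <<'E'
from h import *
a,w=cloud("wrist"); save(a,"w4.png"); np.save("w4.npy",w)
E
```

```text
time_s: 9.8
ee_pos: [0.399, -0.4569, 0.2197]
eef_rot: [3.14, -0.004, -0.0]
wrist_force: [-0.7, 0.6, -0.4]
width: 1.003
grip_force: 0.0
```

View pics/w4.png

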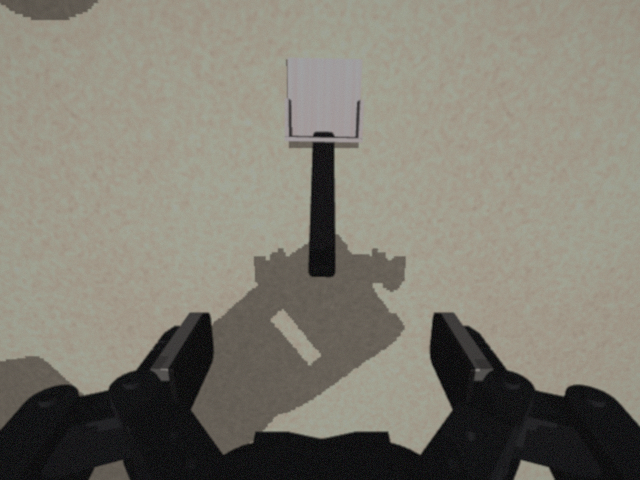

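The scoop is straight ahead and nearly aligned with the world axes: pan at (288-362, 58-140), handle end at (322,270).

Run:
```python
from h import *
w=np.load("w4.npy"); im=cv2.imread("pics/w4.png").astype(int).sum(2)
v,u=np.mgrid[0:480,0:640]
ok=np.isfinite(w[...,2])
for row in(62,70,80): 
    seg=[(c,im[row,c]) for c in range(280,370)]; g=np.abs(np.diff(im[row,278:372])); i=np.argsort(g)[-4:]+278; print(row,sorted(i),w[row,290],w[row,359])
g=np.abs(np.diff(im[45:75,300:350].mean(1)));print("nose row",45+g.argmax(), w[45+g.argmax()+1,325], w[45+g.argmax()+1,292],w[45+g.argmax()+1,357])
h=ok&(im<150)&(u>300)&(u<345)&(v>150)&(v<280)&(w[...,2]>.035)
p=w[h]; c=p.mean(0); d=np.linalg.svd(p-c)[2][0]; d*=np.sign(d[2]); print("handle",c,d,"yaw",np.degrees(np.arctan2(-d[1],-d[0])),"elev",np.degrees(np.arcsin(d[2])),"zmax",p[:,2].max(),"xmin",np.percentile(p[:,0],1),"y",np.percentile(p[:,1],[2,50,98]))
b=ok&(u>290)&(u<358)&(v>125)&(v<148)&(w[...,2]>.028)&(im>200);q=w[b];print("backwall top",np.percentile(q,[5,50,95],axis=0))
bw=np.load("bin.npz");th=float(bw["th"]);n=np.array([.4226*np.cos(th),.4226*np.sin(th),.9063]);U=np.array([np.cos(th)*.9063,np.sin(th)*.9063,-.4226]);Y=np.cross(n,U)
F=bw["c"]+.034*U+.0014*Y;print("F",F); np.savez("bin2.npz",F=F,U=U,Y=Y,n=n,th=th)
```

```text
62 [np.int64(284), np.int64(285), np.int64(286), np.int64(287)] [ 0.5256 -0.4307  0.0022] [ 0.5254 -0.4879  0.0034]
70 [np.int64(285), np.int64(286), np.int64(287), np.int64(288)] [ 0.5195 -0.4305  0.0024] [ 0.5193 -0.4881  0.0031]
80 [np.int64(285), np.int64(286), np.int64(287), np.int64(288)] [ 0.5118 -0.4304  0.0028] [ 0.5117 -0.4884  0.0025]
nose row 57 [ 0.5286 -0.4598  0.0019] [ 0.5284 -0.4326  0.004 ] [ 0.5286 -0.4863  0.0015]
handle [ 0.4165 -0.4569  0.0868] [-0.656   0.0155  0.7546] yaw -1.3569731903788156 elev 48.9905107403317 zmax 0.12094012351177694 xmin 0.3816838157158788 y [-0.4649 -0.4569 -0.4488]
backwall top [[ 0.4636 -0.4822  0.0314]
 [ 0.4654 -0.4595  0.0364]
 [ 0.4669 -0.4351  0.0376]]
F [ 0.594  -0.0269  0.0507]
```

```bash
python3 -m handwheel '[[[0.01,0,-0.6],[0,0,-0.28],1],[[0.01,0,-1.2],[0,0,-0.28],1],[[0.01,0,-1.8],[0,0,-0.28],1],[[0.01,0,-2.08],[0,0,-0.28],1],[[0.01,0,-2.08],[0,0,-0.28],1],[[0.01,0,-2.08],[0,0,-0.28],0],[[0.01,0,-2.08],[0,0,-0.28],0],[[0.01,0,-2.08],[0,0,-0.28],0],[[0.01,0,-2.08],[0,0,-0.28],0],[[0.01,0,-2.08],[0,0,-0.28],0],[[0.01,0,-2.08],[0,0,-0.28],0],[[0.01,0,-2.08],[0,0,-0.28],0]]'
```

```text
time_s: 11.35
ee_pos: [0.3989, -0.4579, 0.0945]
eef_rot: [3.14, -0.044, -0.001]
wrist_force: [-2.6, 0.5, 5.3]
width: 0.199
grip_force: 60.2
```

```bash
cat > plan.py <<'E'
from h import *
import sys,os
b=np.load("bin2.npz");F,U,Y,n,th=[b[k] for k in("F","U","Y","n","th")];F=F.copy();F[2]=.0503;th=float(th)
if not os.path.exists("grip.npz"):
    o=ctrl.get_obs();Rt=R.from_rotvec(o["eef_rot"]).as_matrix();yaw=np.radians(-1.4)
    Rs=R.from_euler("z",yaw).as_matrix();ps=np.array([.4965,-.4603,0])
    np.savez("grip.npz",Rr=Rt.T@Rs,N=Rt.T@(ps+Rs@[.0325,0,0]-o["ee_pos"]))  # scoop rot and nose in tool
g=np.load("grip.npz");Rr,N=g["Rr"],g["N"]
def pose(nose,yaw,down):  # tool pose for nose point, yaw and nose-down pitch (deg)
    Rt=R.from_euler("ZY",[yaw,down],degrees=True).as_matrix()@Rr.T
    return nose-Rt@N,Rt
def inbin(u,nn,rho,y=0,dz=0): return pose(F+U*u+n*nn+Y*y+[0,0,dz],np.degrees(th),25-rho)
def show(lst):
    o=ctrl.get_obs()
    for w in lst: go(*w,o=o)
E
python3 - <<'E'
from plan import *
show([inbin(0,5,-12,0,.0) for _ in[]]+[inbin(0,.005,-12,0,.14),inbin(.0,.005,-12),inbin(.002,.002,-6)])
E
```

```text
shift/60mm [2.5179 7.0302 4.2351] turn/5deg [-0.6753  7.3852  2.557 ]
shift/60mm [2.5179 7.0302 1.9018] turn/5deg [-0.6753  7.3852  2.557 ]
shift/60mm [2.2689 6.978  1.7464] turn/5deg [-0.5658  6.1877  2.5848]
```

```bash
python3 -m handwheel '[[[0,0,0.3],[0,0,0],0],[[0,0,1],[0,0,0],0],[[0,0,1.9],[0,0,0],0],[[0,0.3,2.9],[0,0,0],0],[[0.2,1,3.8],[0,0.5,0.2],0],[[0.5,2,4.2],[0,2,0.6],0],[[1,3,4.2],[-0.2,3.5,1.2],0],[[1.4,4,4.2],[-0.4,5,1.7],0],[[1.8,5,4.24],[-0.5,6.2,2.1],0],[[2.2,6,4.24],[-0.6,7,2.4],0],[[2.52,7,4.24],[-0.68,7.39,2.56],0],[[2.52,7.03,4.24],[-0.68,7.39,2.56],0],[[2.52,7.03,4.24],[-0.68,7.39,2.56],0],[[2.52,7.03,4.24],[-0.68,7.39,2.56],0]]'
python3 - <<'E'
from plan import *
a,w=cloud("side"); save(a,"s5.png"); a,w=cloud("wrist"); save(a,"w5.png")
show([inbin(0,.005,-12,0,.14),inbin(.0,.005,-12),inbin(.002,.002,-6)])
cv2.imwrite("pics/m5.png",np.hstack([cv2.imread("pics/s5.png")[150:400,150:450],cv2.resize(cv2.imread("pics/w5.png"),(333,250))]))
E
```

```text
time_s: 13.1
ee_pos: [0.5498, -0.0372, 0.3491]
eef_rot: [2.901, 0.294, -0.97]
wrist_force: [-0.5, -0.1, -1.0]
width: 0.197
grip_force: 59.5
shift/60mm [ 0.0038  0.0229 -0.0071] turn/5deg [0.0059 0.0016 0.0202]
shift/60mm [ 0.0038  0.0229 -2.3404] turn/5deg [0.0059 0.0016 0.0202]
shift/60mm [-0.2452 -0.0294 -2.4958] turn/5deg [ 0.2513 -1.173   0.0205]
```

View pics/m5.png

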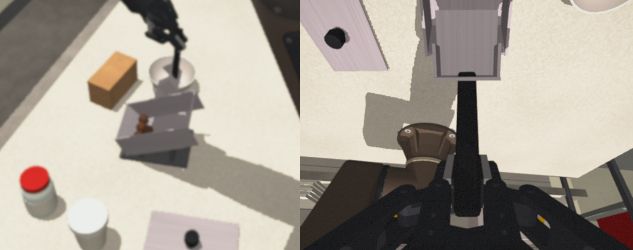

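The scoop is held firmly over the bin, with the pan aligned to it. I'll check the pan's pose in the hand numerically.

Run:
```python
from plan import *
o=ctrl.get_obs();a,w=cloud("wrist");Rt=R.from_rotvec(o["eef_rot"]).as_matrix()
Rs=Rt@Rr;nose=o["ee_pos"]+Rt@N
s=(w-nose)@Rs+[.0325,0,0]
ok=np.isfinite(s[...,2])&(abs(s[...,1])<.024)&(s[...,0]>-.026)&(s[...,0]<.03)&(abs(s[...,2])<.012)
q=s[ok];A=np.c_[q[:,:2],np.ones(len(q))];c=np.linalg.lstsq(A,q[:,2],rcond=None)[0];print("pan plane",len(q),c)
ok=np.isfinite(s[...,2])&(abs(s[...,1])<.04)&(abs(s[...,0])<.06)&(abs(s[...,2]-.002)<.005)
print(np.percentile(s[ok],[.5,99.5],axis=0))
show([inbin(0,.006,-12,0,.04),inbin(.0,.004,-12),inbin(.004,.0015,-5)])
```

```text
pan plane 10152 [-0.0006 -0.0027  0.0029]
[[-0.03   -0.0299  0.0011]
 [ 0.0314  0.0311  0.0053]]
shift/60mm [ 0.0098  0.0228 -1.6576] turn/5deg [0.0045 0.0009 0.0196]
shift/60mm [-0.004   0.0199 -2.3545] turn/5deg [0.0045 0.0009 0.0196]
shift/60mm [-0.262  -0.0342 -2.5351] turn/5deg [ 0.2908 -1.3695  0.0199]
```

```bash
python3 -m handwheel '[[[0,0.02,-0.7],[0,0,0],0],[[0,0.02,-1.4],[0,0,0],0],[[0,0.02,-1.9],[0,0,0],0],[[0,0.02,-2.2],[0,0,0],0],[[0,0.02,-2.35],[0,0,0],0],[[-0.13,0,-2.44],[0.15,-0.7,0.02],0],[[-0.26,-0.03,-2.53],[0.29,-1.37,0.02],0],[[-0.26,-0.03,-2.53],[0.29,-1.37,0.02],0]]'
python3 - <<'E'
from plan import *
print("slide");show([inbin(u,.0005,-4) for u in(.004,.015,.025,.035,.044,.050)])
E
```

```text
time_s: 14.25
ee_pos: [0.5343, -0.0382, 0.198]
eef_rot: [2.965, 0.304, -0.793]
wrist_force: [0.0, 0.2, -2.6]
width: 0.196
grip_force: 59.5
slide
shift/60mm [-0.0521 -0.0308 -0.0535] turn/5deg [ 0.0467 -0.188  -0.0157]
shift/60mm [ 0.1106  0.0033 -0.131 ] turn/5deg [ 0.0467 -0.188  -0.0157]
shift/60mm [ 0.2584  0.0343 -0.2014] turn/5deg [ 0.0467 -0.188  -0.0157]
shift/60mm [ 0.4062  0.0654 -0.2718] turn/5deg [ 0.0467 -0.188  -0.0157]
shift/60mm [ 0.5393  0.0933 -0.3352] turn/5deg [ 0.0467 -0.188  -0.0157]
shift/60mm [ 0.628   0.1119 -0.3775] turn/5deg [ 0.0467 -0.188  -0.0157]
```

```bash
python3 -m handwheel '[[[-0.05,-0.02,-0.05],[0.05,-0.19,-0.02],0],[[0.03,-0.01,-0.09],[0.05,-0.19,-0.02],0],[[0.11,0,-0.13],[0.05,-0.19,-0.02],0],[[0.18,0.02,-0.165],[0.05,-0.19,-0.02],0],[[0.26,0.03,-0.2],[0.05,-0.19,-0.02],0],[[0.33,0.05,-0.235],[0.05,-0.19,-0.02],0],[[0.41,0.065,-0.27],[0.05,-0.19,-0.02],0],[[0.47,0.08,-0.3],[0.05,-0.19,-0.02],0],[[0.54,0.095,-0.335],[0.05,-0.19,-0.02],0],[[0.59,0.1,-0.36],[0.05,-0.19,-0.02],0],[[0.59,0.1,-0.36],[0.05,-0.19,-0.02],0]]'
python3 - <<'E'
from plan import *
o=ctrl.get_obs();a,w=cloud("wrist");save(a,"w6.png");Rt=R.from_rotvec(o["eef_rot"]).as_matrix()
nose=o["ee_pos"]+Rt@N-F;print("nose u,y,n",nose@U,nose@Y,nose@n,o["wrist_force"])
E
```

```text
time_s: 15.62
ee_pos: [0.5702, -0.0318, 0.175]
eef_rot: [2.975, 0.304, -0.77]
wrist_force: [0.2, -0.3, -0.8]
width: 0.203
grip_force: 59.5
nose u,y,n 0.048386470487057714 0.00012660652366884041 -0.0006769723554516858 [ 0.167  -0.282  -0.7589]
```

View pics/w6.png

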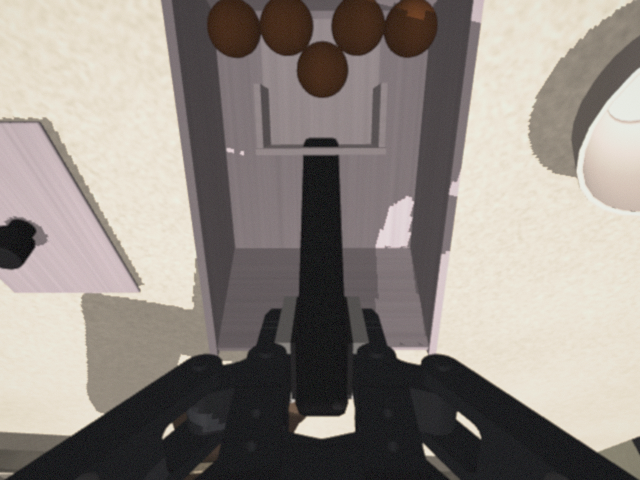

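All three middle balls (287,25), (358,25) and (322,68) are on the pan, with no contact force. Next I'll work out the tilt-and-lift along the far wall.

Run:
```python
from plan import *
L=[inbin(.050+.287*k,k,r) for r,k in((0,.004),(5,.012),(10,.020),(15,.028),(20,.036),(25,.045),(28,.050))]
L+=[inbin(.050+.287*.05,.050,28,0,.05),inbin(.050+.287*.05,.050,40,0,.10)]
show(L)
```

```text
shift/60mm [-0.0895 -0.0198 -0.0352] turn/5deg [ 0.1568 -0.7922 -0.0035]
shift/60mm [-0.1955 -0.042  -0.0528] turn/5deg [ 0.3623 -1.7709 -0.0039]
shift/60mm [-0.2903 -0.0619 -0.0872] turn/5deg [ 0.5678 -2.7495 -0.0043]
shift/60mm [-0.3725 -0.0792 -0.1375] turn/5deg [ 0.7733 -3.7282 -0.0047]
shift/60mm [-0.4409 -0.0935 -0.2024] turn/5deg [ 0.9788 -4.7068 -0.0051]
shift/60mm [-0.483  -0.1023 -0.2677] turn/5deg [ 1.1844 -5.6855 -0.0054]
shift/60mm [-0.5051 -0.107  -0.3179] turn/5deg [ 1.3077 -6.2727 -0.0057]
shift/60mm [-0.5051 -0.107   0.5154] turn/5deg [ 1.3077 -6.2727 -0.0057]
shift/60mm [-0.7538 -0.1592  0.8495] turn/5deg [ 1.801  -8.6214 -0.0066]
```

```bash
python3 -m handwheel '[[[-0.05,-0.01,-0.02],[0.08,-0.4,0],0],[[-0.09,-0.02,-0.035],[0.16,-0.79,0],0],[[-0.14,-0.03,-0.044],[0.26,-1.28,0],0],[[-0.195,-0.042,-0.053],[0.36,-1.77,0],0],[[-0.243,-0.052,-0.07],[0.46,-2.26,0],0],[[-0.29,-0.062,-0.087],[0.57,-2.75,0],0],[[-0.33,-0.07,-0.112],[0.67,-3.24,0],0],[[-0.37,-0.08,-0.137],[0.77,-3.73,0],0],[[-0.407,-0.086,-0.17],[0.88,-4.22,0],0],[[-0.44,-0.093,-0.2],[0.98,-4.71,0],0],[[-0.462,-0.098,-0.235],[1.08,-5.2,0],0],[[-0.483,-0.102,-0.268],[1.18,-5.69,0],0],[[-0.495,-0.105,-0.29],[1.25,-6,0],0],[[-0.505,-0.107,-0.31],[1.31,-6.27,0],0],[[-0.505,-0.107,-0.31],[1.31,-6.27,0],0],[[-0.505,-0.107,-0.31],[1.31,-6.27,0],0],[[-0.505,-0.107,-0.31],[1.31,-6.27,0],0]]'
python3 - <<'E'
from plan import *
o=ctrl.get_obs();a,w=cloud("wrist");save(a,"w7.png");Rt=R.from_rotvec(o["eef_rot"]).as_matrix()
nose=o["ee_pos"]+Rt@N-F;print("nose u,y,n",nose@U,nose@Y,nose@n,o["wrist_force"])
E
```

```text
time_s: 17.8
ee_pos: [0.5398, -0.0382, 0.1565]
eef_rot: [-3.121, -0.319, -0.081]
wrist_force: [-0.2, -0.4, -0.7]
width: 0.201
grip_force: 59.4
nose u,y,n 0.06416874759243833 6.141577540435488e-05 0.05046307407527609 [-0.157  -0.3799 -0.7332]
```

View pics/w7.png

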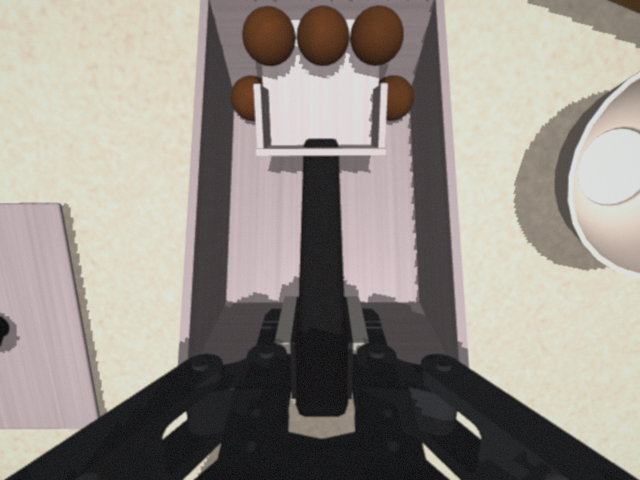

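The three balls sit side by side at the nose, at (269,37), (323,36) and (377,36). The outer two balls stayed in the bin, at (245,98) and (397,98). From here I'll track the balls numerically in the scoop frame.

```bash
cat >> plan.py <<'E'
def balls(name="wrist",verbose=True):
    o=ctrl.get_obs();a,w=cloud(name);Rt=R.from_rotvec(o["eef_rot"]).as_matrix()
    cam=None
    if name=="wrist":
        H=np.array(camera_info(name)["hand_eye"]);cam=o["ee_pos"]+Rt@H[:3,3]
    else:
        c=camera_info(name);cam=-R.from_rotvec(np.ravel(c["rvec"])).as_matrix().T@np.ravel(c["tvec"])
    hsv=cv2.cvtColor(a,cv2.COLOR_RGB2HSV)
    m=((hsv[...,0]<14)&(hsv[...,1]>110)&(hsv[...,2]>25)).astype(np.uint8)
    m=m*np.isfinite(w[...,2])
    q=w[m>0]; q=q[(q[:,2]>.01)&(q[:,2]<.4)&(np.abs(q[:,0]-.58)<.25)&(q[:,1]<.1)&(q[:,1]>-.35)]
    # carton excluded by sphere-fit consensus
    out=[]
    cand=q+ (q-cam)/np.linalg.norm(q-cam,axis=1)[:,None]*.013
    rng=np.random.default_rng(0); rest=np.ones(len(q),bool)
    while rest.sum()>40 and len(out)<7:
        idx=np.flatnonzero(rest);best=0
        for i in rng.choice(idx,min(120,len(idx)),replace=False):
            d=np.abs(np.linalg.norm(q[idx]-cand[i],axis=1)-.013);k=(d<.0015).sum()
            if k>best:best=k;bi=i
        if best<40:break
        from scipy.optimize import least_squares
        near=q[idx][np.linalg.norm(q[idx]-cand[bi],axis=1)<.0155]
        s=least_squares(lambda p:np.linalg.norm(near-p,axis=1)-.013,cand[bi],loss="soft_l1",f_scale=.001).x
        res=np.mean(np.abs(np.linalg.norm(near-s,axis=1)-.013))
        rest&=np.linalg.norm(q-s,axis=1)>.0165
        if res<.0015: out.append((s,best))
    Rs=Rt@Rr;nose=o["ee_pos"]+Rt@N
    for s,k in out: print(k,"world",s,"scoop",(s-nose)@Rs+[.0325,0,0],"bin u,y,n",np.array([(s-F)@U,(s-F)@Y,(s-F)@n]))
    return out
E
python3 - <<'E'
from plan import *
balls()
L=[inbin(.050+.287*.05,.050,28,0,.02),inbin(.050+.287*.05,.050,30,0,.02),inbin(.050+.287*.05,.050,35,0,.02)]
show(L)
E
```

```text
1803 world [0.6529 0.0117 0.083 ] scoop [0.0194 0.0256 0.0148] bin u,y,n [0.0456 0.0257 0.0574]
2093 world [ 0.6637 -0.0394  0.0831] scoop [ 0.0195 -0.0267  0.0149] bin u,y,n [ 0.0457 -0.0266  0.0575]
1970 world [ 0.6583 -0.0138  0.0831] scoop [ 0.0194 -0.0005  0.0148] bin u,y,n [ 0.0456 -0.0004  0.0574]
820 world [ 0.6455 -0.0593  0.0444] scoop [-0.0045 -0.0424 -0.0226] bin u,y,n [ 0.0421 -0.0423  0.0132]
725 world [0.6283 0.023  0.0444] scoop [-0.0043  0.0417 -0.0226] bin u,y,n [0.0422 0.0417 0.0132]
shift/60mm [-0.0001 -0.0002  0.3245] turn/5deg [-0.0002 -0.006  -0.0069]
shift/60mm [-0.0486 -0.0104  0.2452] turn/5deg [ 0.0821 -0.3974 -0.0069]
shift/60mm [-0.1577 -0.0333  0.0397] turn/5deg [ 0.2877 -1.376  -0.007 ]
```

Run:
```python
from plan import *
for _ in range(3): snapshot("wrist")
balls()
```

```text
2008 world [ 0.6563 -0.0405  0.0827] scoop [ 0.012  -0.0262  0.0149] bin u,y,n [ 0.039  -0.0262  0.054 ]
1882 world [ 0.6477 -0.0155  0.0825] scoop [0.0088 0.     0.0149] bin u,y,n [0.0361 0.0001 0.0524]
1964 world [0.6452 0.0103 0.0827] scoop [0.0116 0.0258 0.0149] bin u,y,n [0.0386 0.0259 0.0537]
701 world [ 0.6455 -0.0592  0.0444] scoop [-0.0043 -0.0423 -0.0226] bin u,y,n [ 0.0422 -0.0422  0.0132]
714 world [0.6283 0.0229 0.0445] scoop [-0.0042  0.0416 -0.0226] bin u,y,n [0.0422 0.0417 0.0132]
```

```bash
python3 -m handwheel '[[[0,0,0],[0,0,0],0],[[0,0,0],[0,0,0],0],[[0,0,0],[0,0,0],0],[[0,0,0],[0,0,0],0],[[0,0,0],[0,0,0],0],[[0,0,0],[0,0,0],0]]'
python3 - <<'E'
from plan import *
balls()
E
```

```text
time_s: 18.85
ee_pos: [0.5397, -0.0383, 0.1565]
eef_rot: [-3.121, -0.318, -0.081]
wrist_force: [-0.3, 0.0, -1.8]
width: 0.2
grip_force: 59.4
1973 world [0.6451 0.0103 0.0827] scoop [0.0116 0.0258 0.0148] bin u,y,n [0.0386 0.0259 0.0537]
1713 world [ 0.6562 -0.0406  0.0827] scoop [ 0.012  -0.0262  0.0149] bin u,y,n [ 0.039  -0.0262  0.054 ]
1222 world [ 0.6264 -0.0193  0.0815] scoop [-0.0128  0.0008  0.0149] bin u,y,n [0.017  0.0008 0.0424]
726 world [ 0.6455 -0.0592  0.0445] scoop [-0.0043 -0.0422 -0.0226] bin u,y,n [ 0.0422 -0.0422  0.0133]
713 world [0.6283 0.023  0.0444] scoop [-0.0042  0.0417 -0.0226] bin u,y,n [0.0422 0.0418 0.0132]
```

Run:
```python
from plan import *
b=(.0644,.050)
show([inbin(*b,28,0,.03),inbin(*b,34,0,.06),inbin(*b,40,0,.085),inbin(*b,43,0,.095)])
```

```text
shift/60mm [0.0022 0.0005 0.4897] turn/5deg [-0.0002 -0.004  -0.0061]
shift/60mm [-0.135  -0.0283  0.7468] turn/5deg [ 0.2465 -1.1783 -0.0062]
shift/60mm [-0.2466 -0.0517  0.9072] turn/5deg [ 0.4933 -2.3527 -0.0062]
shift/60mm [-0.2924 -0.0613  0.9416] turn/5deg [ 0.6166 -2.9399 -0.0062]
```

```bash
python3 -m handwheel '[[[0,0,0.06],[0,0,0],0],[[0,0,0.16],[0,0,0],0],[[0,0,0.28],[0,0,0],0],[[0,0,0.4],[0,0,0],0],[[0,0,0.49],[0,-0.1,0],0],[[-0.03,-0.01,0.56],[0.06,-0.3,0],0],[[-0.07,-0.015,0.63],[0.13,-0.6,0],0],[[-0.1,-0.02,0.69],[0.19,-0.9,0],0],[[-0.135,-0.028,0.747],[0.25,-1.2,0],0],[[-0.16,-0.034,0.79],[0.31,-1.5,0],0],[[-0.19,-0.04,0.83],[0.37,-1.8,0],0],[[-0.22,-0.046,0.87],[0.43,-2.1,0],0],[[-0.247,-0.052,0.907],[0.49,-2.35,0],0],[[-0.27,-0.057,0.925],[0.56,-2.65,0],0],[[-0.29,-0.061,0.94],[0.62,-2.94,0],0],[[-0.29,-0.061,0.94],[0.62,-2.94,0],0],[[-0.29,-0.061,0.94],[0.62,-2.94,0],0]]'
python3 - <<'E'
from plan import *
balls()
E
```

```text
time_s: 21.02
ee_pos: [0.5224, -0.042, 0.213]
eef_rot: [-3.057, -0.312, -0.483]
wrist_force: [-0.3, -0.9, -0.8]
width: 0.197
grip_force: 59.4
1660 world [ 0.6539 -0.0409  0.1708] scoop [ 0.012  -0.026   0.0145] bin u,y,n [-0.0004 -0.0261  0.1328]
1836 world [0.6395 0.0011 0.169 ] scoop [0.0063 0.018  0.0145] bin u,y,n [-0.0046  0.018   0.1288]
1422 world [ 0.6252 -0.0198  0.1632] scoop [-0.0129  0.0005  0.0146] bin u,y,n [-0.0187  0.0005  0.1158]
58 world [0.6285 0.0233 0.0447] scoop [-0.038   0.0421 -0.1018] bin u,y,n [0.0423 0.042  0.0136]
43 world [ 0.6459 -0.0593  0.045 ] scoop [-0.0379 -0.0424 -0.1015] bin u,y,n [ 0.0422 -0.0424  0.0138]
```

```bash
python3 -m handwheel '[[[0,0,0],[-0.2,-0.04,0],0],[[0,0,0],[-0.4,-0.08,0],0],[[0,0,0],[-0.6,-0.12,0],0],[[0,0,0],[-0.8,-0.16,0],0],[[0,0,0],[-1,-0.2,0],0],[[0,0,0],[-1,-0.2,0],0],[[0,0,0],[-1,-0.2,0],0]]'
python3 - <<'E'
from plan import *
balls()
E
```

```text
time_s: 21.95
ee_pos: [0.5223, -0.0419, 0.2129]
eef_rot: [3.028, 0.33, 0.493]
wrist_force: [0.1, 0.2, -1.8]
width: 0.199
grip_force: 59.4
1780 world [ 0.6474 -0.0365  0.1706] scoop [ 0.0063 -0.0167  0.0146] bin u,y,n [-0.0053 -0.0204  0.1303]
1779 world [ 0.6402 -0.0027  0.1675] scoop [0.0063 0.0181 0.0146] bin u,y,n [-0.004   0.0142  0.1275]
1673 world [ 0.626  -0.0239  0.1632] scoop [-0.0129  0.0007  0.0146] bin u,y,n [-0.0188 -0.0037  0.1158]
429 world [0.6284 0.023  0.0445] scoop [-0.0367  0.0564 -0.0978] bin u,y,n [0.0423 0.0417 0.0133]
62 world [ 0.6457 -0.0594  0.0445] scoop [-0.039  -0.0274 -0.1048] bin u,y,n [ 0.0423 -0.0424  0.0133]
```

Run:
```python
from plan import *
o=ctrl.get_obs();Rt=R.from_rotvec(o["eef_rot"]).as_matrix();print("nose",o["ee_pos"]+Rt@N)
B=np.array([.6363+.012,-.2365,0]);y=np.degrees(th)
show([pose(B+[0,0,.16],y,-18),pose(B+[0,0,.10],y,-18)])
```

```text
nose [ 0.6728 -0.0148  0.1634]
shift/60mm [-0.3947 -3.7655 -0.0549] turn/5deg [ 0.9958  0.1998 -0.0055]
shift/60mm [-0.3947 -3.7655 -1.0549] turn/5deg [ 0.9958  0.1998 -0.0055]
```

```bash
python3 -m handwheel '[[[0,0,0.05],[0.25,0.05,0],0],[[0,0,0.1],[0.5,0.1,0],0],[[0,0,0.15],[0.75,0.15,0],0],[[0,-0.03,0.2],[1,0.2,0],0],[[0,-0.1,0.2],[1,0.2,0],0],[[0,-0.21,0.2],[1,0.2,0],0],[[0,-0.36,0.2],[1,0.2,0],0],[[0,-0.55,0.2],[1,0.2,0],0],[[-0.02,-0.78,0.2],[1,0.2,0],0],[[-0.05,-1.03,0.2],[1,0.2,0],0],[[-0.08,-1.3,0.2],[1,0.2,0],0],[[-0.12,-1.57,0.2],[1,0.2,0],0],[[-0.16,-1.84,0.2],[1,0.2,0],0],[[-0.2,-2.11,0.17],[1,0.2,0],0],[[-0.24,-2.38,0.13],[1,0.2,0],0],[[-0.28,-2.65,0.1],[1,0.2,0],0],[[-0.31,-2.92,0.05],[1,0.2,0],0],[[-0.34,-3.17,0],[1,0.2,0],0],[[-0.36,-3.38,-0.05],[1,0.2,0],0],[[-0.38,-3.54,-0.05],[1,0.2,0],0]]'
python3 - <<'E'
from plan import *
balls()
B=np.array([.6363+.012,-.2365,0]);y=np.degrees(th)
show([pose(B+[0,0,.16],y,-18),pose(B+[0,0,.10],y,-18),pose(B+[0,0,.085],y,-10),pose(B+[0,0,.075],y,-3),pose(B+[0,0,.065],y,3),pose(B+[0,0,.06],y,8),pose(B+[0,0,.058],y,15),pose(B+[0,0,.058],y,25)])
E
```

```text
time_s: 24.5
ee_pos: [0.4993, -0.2551, 0.2096]
eef_rot: [-3.056, -0.311, -0.483]
wrist_force: [1.0, 0.4, -1.5]
width: 0.2
grip_force: 59.4
1476 world [ 0.6166 -0.2119  0.1657] scoop [0.0064 0.0181 0.0145] bin u,y,n [-0.0632 -0.1858  0.0978]
1612 world [ 0.6022 -0.2327  0.1597] scoop [-0.0129  0.0007  0.0145] bin u,y,n [-0.0773 -0.2031  0.0847]
1536 world [ 0.6236 -0.2459  0.1656] scoop [ 0.0063 -0.0166  0.0145] bin u,y,n [-0.0633 -0.2205  0.0978]
725 world [0.6283 0.0231 0.0446] scoop [ 0.0259  0.2456 -0.1193] bin u,y,n [0.0422 0.0419 0.0133]
shift/60mm [-0.0133 -0.1999 -0.003 ] turn/5deg [0.0014 0.0014 0.0004]
shift/60mm [-0.0133 -0.1999 -1.003 ] turn/5deg [0.0014 0.0014 0.0004]
shift/60mm [ 0.1236 -0.1712 -0.9064] turn/5deg [-0.3271  1.5673  0.0003]
shift/60mm [ 0.2812 -0.1381 -0.7882] turn/5deg [-0.6146  2.9375  0.0002]
shift/60mm [ 0.4425 -0.1043 -0.7279] turn/5deg [-0.861   4.1119  0.0001]
shift/60mm [ 0.5941 -0.0725 -0.6361] turn/5deg [-1.0663  5.0906 -0.    ]
shift/60mm [ 0.8301 -0.0229 -0.4484] turn/5deg [-1.3538  6.4608 -0.0001]
shift/60mm [ 1.209   0.0566 -0.187 ] turn/5deg [-1.7645  8.4181 -0.0003]
```

```bash
python3 -m handwheel '[[[0,-0.1,0],[0,0,0],0],[[-0.01,-0.16,-0.05],[0,0,0],0],[[-0.01,-0.2,-0.2],[0,0,0],0],[[-0.01,-0.2,-0.4],[0,0,0],0],[[-0.01,-0.2,-0.65],[0,0,0],0],[[-0.01,-0.2,-0.9],[0,0,0],0],[[-0.01,-0.2,-1],[0,0,0],0],[[0.05,-0.185,-0.95],[-0.16,0.78,0],0],[[0.124,-0.171,-0.906],[-0.33,1.57,0],0],[[0.2,-0.155,-0.85],[-0.47,2.25,0],0],[[0.28,-0.138,-0.79],[-0.61,2.94,0],0],[[0.36,-0.12,-0.76],[-0.74,3.52,0],0],[[0.4425,-0.104,-0.728],[-0.86,4.11,0],0],[[0.52,-0.088,-0.68],[-0.96,4.6,0],0],[[0.594,-0.072,-0.636],[-1.07,5.09,0],0],[[0.594,-0.072,-0.636],[-1.07,5.09,0],0],[[0.594,-0.072,-0.636],[-1.07,5.09,0],0],[[0.594,-0.072,-0.636],[-1.07,5.09,0],0]]'
python3 - <<'E'
from plan import *
balls(); print("scene");balls("scene")
B=np.array([.6363+.012,-.2365,0]);y=np.degrees(th)
show([pose(B+[0,0,.058],y,15),pose(B+[0,0,.058],y,25)])
E
```

```text
time_s: 26.8
ee_pos: [0.5348, -0.2587, 0.1718]
eef_rot: [3.102, 0.316, -0.216]
wrist_force: [0.3, 0.4, -0.7]
width: 0.201
grip_force: 59.4
49 world [ 0.6405 -0.2314  0.0194] scoop [ 0.0315  0.005  -0.0413] bin u,y,n [ 0.0163 -0.2097 -0.0265]
scene
shift/60mm [0.2394 0.0249 0.1851] turn/5deg [-0.2917  1.3724 -0.001 ]
shift/60mm [0.6183 0.1044 0.4464] turn/5deg [-0.7024  3.3297 -0.0006]
```

```bash
python3 -m handwheel '[[[0.12,0.01,0.09],[-0.15,0.7,0],0],[[0.24,0.025,0.185],[-0.29,1.37,0],0],[[0.24,0.025,0.185],[-0.29,1.37,0],0],[[0.2,0.02,0.5],[-0.29,1.37,0],0],[[0.1,0,1],[-0.2,0.8,0],0],[[0,-0.2,1.5],[0,0,0],0],[[-0.3,-0.8,1.5],[0.3,-1.2,0],0],[[-0.6,-1.4,1.5],[0.3,-1.6,-0.5],0],[[-0.9,-2,1.5],[0.3,-1.6,-1],0],[[-0.9,-2,1.5],[0.3,-1.6,-1],0]]'
python3 - <<'E'
from plan import *
print("wrist");balls(); print("scene");balls("scene");print("side");balls("side")
a,w=cloud("scene");save(a,"sc8.png")
q=w[np.isfinite(w[...,2])];t=q[(q[:,2]>.05)&(q[:,2]<.063)&(np.hypot(q[:,0]-.636,q[:,1]+.2365)<.085)];print("rim",(np.percentile(t,1,axis=0)+np.percentile(t,99,axis=0))/2)
cv2.imwrite("pics/c8.png",np.vstack([cv2.resize(a[180:360,100:500,::-1],(800,360))]))
E
```

```text
time_s: 28.15
ee_pos: [0.4792, -0.3808, 0.263]
eef_rot: [-3.136, -0.176, -0.005]
wrist_force: [0.7, -0.5, -2.1]
width: 0.202
grip_force: 59.6
wrist
541 world [ 0.6259 -0.2253  0.0185] scoop [ 0.0653  0.137  -0.1509] bin u,y,n [ 0.0048 -0.2008 -0.0329]
382 world [ 0.6405 -0.2519  0.0184] scoop [ 0.0767  0.1089 -0.1509] bin u,y,n [ 0.0129 -0.2297 -0.0292]
scene
side
rim [ 0.637  -0.2374  0.0555]
```

View pics/c8.png

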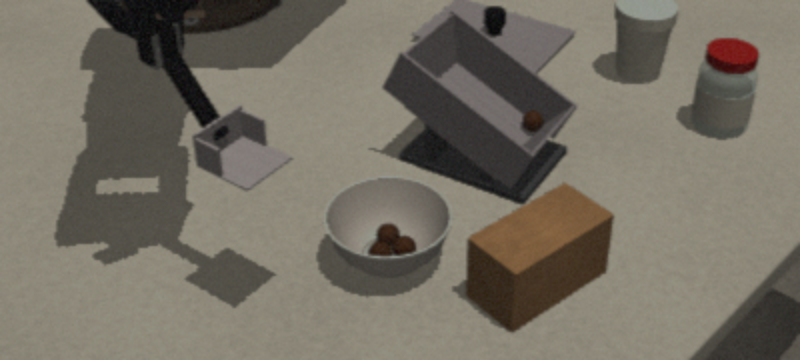

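The crop shows three balls in the bowl near (390,240), the scoop empty, the bin balls in place and the lid flat. Now to lay the scoop back.

Run:
```python
from plan import *
show([pose(np.array([.529,-.46,z]),0,0) for z in(.05,.006,.0005)])
```

```text
shift/60mm [-1.3726 -1.369  -1.9641] turn/5deg [-0.0376  0.0306 -1.3876]
shift/60mm [-1.3726 -1.369  -2.6974] turn/5deg [-0.0376  0.0306 -1.3876]
shift/60mm [-1.3726 -1.369  -2.7891] turn/5deg [-0.0376  0.0306 -1.3876]
```

```bash
python3 -m handwheel '[[[-0.5,-0.5,0],[0,0,-0.5],0],[[-1,-1,-0.3],[0,0,-1],0],[[-1.37,-1.37,-0.8],[-0.04,0.03,-1.39],0],[[-1.37,-1.37,-1.4],[-0.04,0.03,-1.39],0],[[-1.37,-1.37,-1.96],[-0.04,0.03,-1.39],0],[[-1.37,-1.37,-2.3],[-0.04,0.03,-1.39],0],[[-1.37,-1.37,-2.55],[-0.04,0.03,-1.39],0],[[-1.37,-1.37,-2.7],[-0.04,0.03,-1.39],0],[[-1.37,-1.37,-2.76],[-0.04,0.03,-1.39],0],[[-1.37,-1.37,-2.785],[-0.04,0.03,-1.39],0],[[-1.37,-1.37,-2.785],[-0.04,0.03,-1.39],0]]'
```

```text
time_s: 29.72
ee_pos: [0.399, -0.461, 0.0951]
eef_rot: [3.139, -0.008, -0.001]
wrist_force: [-0.1, 0.0, -0.5]
width: 0.199
grip_force: 59.5
```

```bash
python3 -m handwheel '[[[0,0,-0.01],[0,0,0],0],[[0,0,-0.015],[0,0,0],0],[[0,0,-0.015],[0,0,0],0.4],[[0,0,-0.015],[0,0,0],0.7],[[0,0,-0.015],[0,0,0],1],[[0,0,-0.015],[0,0,0],1],[[0,0,-0.015],[0,0,0],1],[[0,0,0.4],[0,0,0],1],[[0,0,1.2],[0,0,0],1],[[0,0,2.2],[0,0,0],1],[[0,0,2.6],[0,0,0],1],[[0,0,2.6],[0,0,0],1]]'
python3 - <<'E'
from plan import *
o=ctrl.get_obs();a,w=cloud("wrist")
v,u=np.mgrid[0:480,0:640]
q=w[np.isfinite(w[...,2])];k=q[(abs(q[:,0]-.505)<.022)&(abs(q[:,1]+.46)<.024)]
A=np.c_[k[:,:2]-k[:,:2].mean(0),np.ones(len(k))];print("pan plane",np.linalg.lstsq(A,k[:,2],rcond=None)[0],"handle zmax",q[(abs(q[:,1]+.46)<.02)&(q[:,0]>.36)&(q[:,0]<.42)&(q[:,2]<.15)][:,2].max(), o["width"])
a,w=cloud("side");q=w[np.isfinite(w[...,2])];k=q[(abs(q[:,0]-.42)<.08)&(abs(q[:,1]-.2)<.045)&(q[:,2]<.02)];A=np.c_[k[:,:2]-[.42,.2],np.ones(len(k))];print("lid",np.linalg.lstsq(A,k[:,2],rcond=None)[0])
E
```

```text
time_s: 31.22
ee_pos: [0.3992, -0.4612, 0.2525]
eef_rot: [3.137, -0.008, 0.002]
wrist_force: [0.7, 0.1, -1.4]
width: 0.999
grip_force: 0.0
pan plane [-0.0024  0.0005  0.0025] handle zmax 0.12072074262480897 0.9992778549333876
lid [ 0.0014 -0.0017  0.0125]
```

The scoop and lid both lie flat and the gripper is clear, so I'll hand in.

```bash
python3 -c "
from workcell import ctrl
print(ctrl.job_done())"
```

```text
the job is handed in; nothing more can be done
None
```

The job is handed in, with no verdict returned: the lid lies flat on the counter, three candy balls are in the bowl and the other two are still in the bin, and the scoop is back flat on the counter.

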